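Find the salt-stiff canister lid

TASK

All three dosing canisters look alike, but one lid hinge is stiff with salt. Swing each lid up until it is nearly upright and ease it back down, in the order red tab, yellow tab, blue tab, feeling for the stiff hinge; never let a lid drop. Finish with the two smooth lids fully shut and the stiff lid left standing about half open (some 45 degrees) for cleaning, and leave everything else on the bench where it is.

Things in the scene. Friction and masses are not known exactly. Their poses are not given: they have to be found in the camera images.
- can_red: Canister with the red thumb tab: upright clear plastic box with white collar, 110 (front to back) x 100 wide x 132 mm tall under its lid, on a 120 x 110 x 6 mm black foot fixed to the table. Origin: centre of its underside, on the table. Its -x axis points to its front (tab side), z up. The white lid (104 x 100 x 8 mm) lies on top, hinged along the rear edge.
- hinge_red (a point): Point on the red-tabbed lid's hinge axis, 55 mm behind the canister's centre, 136 mm above the table; the axis is level, along the canister's y. Exactly one of the three hinges, any of them, is salt-stiff: it needs about 8 to 13 N at the tab to raise and 3 to 7 N to push down, all along the arc; its lid stays where it is left. This cannot be seen.
- tab_red (a point): Centre of the red thumb tab, a disc of 24 mm diameter and 14 mm thick (faces look to the canister's +y and -y, so pinch it across the thickness along y), carried on a 10 mm wide, 8 mm thick stalk 33 mm out from the lid's front edge; 145 mm from the hinge axis, at 136 mm height when shut, clear on both sides and below. Pinched lightly it can turn between the fingers, so the fingers may keep pointing down while the tab follows its arc.
- lid_red (a joint): Opening angle of the red-tabbed lid in rad: 0 shut, 1.57 upright, stop at 1.9; the tab rises and swings back over the hinge. The lid weighs 0.12 to 0.2 kg. Smooth, it needs under 1.5 N at the tab (a pinched tab turning between the fingers adds up to about 3 N) and falls shut if let go below upright.
- can_yellow: Canister with the yellow thumb tab: upright clear plastic box with white collar, 110 (front to back) x 100 wide x 132 mm tall under its lid, on a 120 x 110 x 6 mm black foot fixed to the table. Origin: centre of its underside, on the table. Its -x axis points to its front (tab side), z up. The white lid (104 x 100 x 8 mm) lies on top, hinged along the rear edge.
- hinge_yellow (a point): Point on the yellow-tabbed lid's hinge axis, 55 mm behind the canister's centre, 136 mm above the table; the axis is level, along the canister's y. Exactly one of the three hinges, any of them, is salt-stiff: it needs about 8 to 13 N at the tab to raise and 3 to 7 N to push down, all along the arc; its lid stays where it is left. This cannot be seen.
- tab_yellow (a point): Centre of the yellow thumb tab, a disc of 24 mm diameter and 14 mm thick (faces look to the canister's +y and -y, so pinch it across the thickness along y), carried on a 10 mm wide, 8 mm thick stalk 33 mm out from the lid's front edge; 145 mm from the hinge axis, at 136 mm height when shut, clear on both sides and below. Pinched lightly it can turn between the fingers, so the fingers may keep pointing down while the tab follows its arc.
- lid_yellow (a joint): Opening angle of the yellow-tabbed lid in rad: 0 shut, 1.57 upright, stop at 1.9; the tab rises and swings back over the hinge. The lid weighs 0.12 to 0.2 kg. Smooth, it needs under 1.5 N at the tab (a pinched tab turning between the fingers adds up to about 3 N) and falls shut if let go below upright.
- can_blue: Canister with the blue thumb tab: upright clear plastic box with white collar, 110 (front to back) x 100 wide x 132 mm tall under its lid, on a 120 x 110 x 6 mm black foot fixed to the table. Origin: centre of its underside, on the table. Its -x axis points to its front (tab side), z up. The white lid (104 x 100 x 8 mm) lies on top, hinged along the rear edge.
- hinge_blue (a point): Point on the blue-tabbed lid's hinge axis, 55 mm behind the canister's centre, 136 mm above the table; the axis is level, along the canister's y. Exactly one of the three hinges, any of them, is salt-stiff: it needs about 8 to 13 N at the tab to raise and 3 to 7 N to push down, all along the arc; its lid stays where it is left. This cannot be seen.
- tab_blue (a point): Centre of the blue thumb tab, a disc of 24 mm diameter and 14 mm thick (faces look to the canister's +y and -y, so pinch it across the thickness along y), carried on a 10 mm wide, 8 mm thick stalk 33 mm out from the lid's front edge; 145 mm from the hinge axis, at 136 mm height when shut, clear on both sides and below. Pinched lightly it can turn between the fingers, so the fingers may keep pointing down while the tab follows its arc.
- lid_blue (a joint): Opening angle of the blue-tabbed lid in rad: 0 shut, 1.57 upright, stop at 1.9; the tab rises and swings back over the hinge. The lid weighs 0.12 to 0.2 kg. Smooth, it needs under 1.5 N at the tab (a pinched tab turning between the fingers adds up to about 3 N) and falls shut if let go below upright.
- additive: black additive bottle with paper label, 62 mm diameter x 150 mm, upright behind the canisters; leave alone. Origin: centre of its underside.
- cylinder_glass: thin glass measuring cylinder, 54 mm foot, 153 mm tall, upright behind the canisters; leave alone. Origin: centre of its underside.
- dose_cup: small white cup, 56 mm diameter x 40 mm, in front of the canisters; leave alone. Origin: centre of its underside.
- test_jar: amber glass jar, 40 mm diameter x 50 mm, in front; leave alone. Origin: centre of its underside.
- scoop: green spoon, 130 mm long, lying in front; leave alone. Origin: centre of its underside.
- roller_ring: orange ring, 48 mm diameter x 14 mm, lying at the front left; leave alone. Origin: centre of its underside.
- driver: blue-handled screwdriver lying at the front right; leave alone. Origin: centre of its underside.

How it is judged (in metres and radians):
On the way, in this order (a step that is already met when the one before it is completed fails the run):
1. the red-tabbed lid is swung up nearly upright (past 1.2 rad) (value of joint lid_red above 1.2 rad).
2. the yellow-tabbed lid is swung up nearly upright (past 1.2 rad) (value of joint lid_yellow above 1.2 rad).
3. the blue-tabbed lid is swung up nearly upright (past 1.2 rad) (value of joint lid_blue above 1.2 rad).
At the end, for the whole second after the job is handed in: One lid, which can only be the stiff one, stands by itself between 0.5 and 1.07 rad (about 30 to 60 degrees) open, the other two are shut (within 0.04 rad), all at rest (((value of joint lid_red between 0.5 and 1.07 rad and value of joint each of lid_yellow, lid_blue below 0.04 rad) or (value of joint lid_yellow between 0.5 and 1.07 rad and value of joint each of lid_red, lid_blue below 0.04 rad) or (value of joint lid_blue between 0.5 and 1.07 rad and value of joint each of lid_red, lid_yellow below 0.04 rad)) and velocity of joint lid_red between -0.1 and 0.1 rad/s and velocity of joint lid_yellow between -0.1 and 0.1 rad/s and velocity of joint lid_blue between -0.1 and 0.1 rad/s); the robot touches nothing.
It fails at once if a lid drops or slams shut (closing faster than 3 rad/s) (velocity of joint any of lid_red, lid_yellow, lid_blue below -3 rad/s).
It fails at once if a bystander is pushed more than 30 mm (distance of any of additive, cylinder_glass, dose_cup, test_jar, scoop, roller_ring, driver from where it was at the start of the episode above 0.03 m).
It fails at once if an upright bystander is knocked over (tilted more than 0.5 rad) (angle between any of additive, cylinder_glass, test_jar, dose_cup's own z axis and vertical above 0.5 rad).
It also fails if it takes over 69 s, if anything falls off the work surface, if the arm or the gripper's body presses on something with over 40 N, if the wrist force passes 120 N, or if a joint passes its speed limit or range.

ROBOT

A 6-joint arm with a two-finger parallel gripper is mounted at the origin on the work surface. World frame = base frame: x ahead of the robot, y to its left, z up, the work surface at z = 0. Lengths are in m, angles in degrees, forces in N, time in s.
With the tool pointing down it reaches from about 0.35 to 0.875 m from the base axis. Payload 4.2 kg.
Tool frame: the origin (TCP) lies at the very end of the fingers, on their centre line; the grasp point (between the pads) lies 19 mm behind it; y points along the fingers, z is the direction in which the jaws open and shut, and the axes are right-handed (so a half turn about y gives the same grasp; the last joint's range is limited). The gripper opens to 87 mm and grips with 3 to 60 N. Pads are 19 mm wide; open, the fingers measure 117 mm over their backs; the gripper's body (75 mm by 190 mm) begins 51 mm behind the grasp point.
Start: joints at [-60.928, 22.042, 0.453, 0, -68.411, -14.817], TCP at [0.154, -0.606, 0.223] pointing down, gripper open.
Joint ranges: [-179.83, 179.83], [-69.29, 118.12], [-61.27, 80.66], [-181.25, 117.63], [-171.15, -9.14], [-177.46, 177.46]. Speed limits (degrees/s): [159.86, 159.86, 180, 180, 180, 180].

INTERFACE

Orientations are given as a 3x3 rotation matrix whose columns are the frame's x, y, z axes.
In Python, from station import r, eyes gives the robot as it stands.
- The arm moves only by the tool play_rows, never from a script. Its argument "deltas" is one flat list of numbers, 5 for each row, row after row: the closure in counts, from 0 (fully open) to 255 (shut), then the shift along the tool's x, y, z in mm, then the turn about the tool's y in rad. In form: [claw, tx, ty, tz, roll, claw, tx, ty, tz, roll, ...]. A call has exactly 10 rows; each row shifts and turns the commanded pose from where the row before left it, along the tool's axes as they then stand; what a row does not reach is not made up. A row lasts 1/10 s, in which the tool goes at most 50 mm and 8.59 degrees, less where a joint would pass 70% of its speed; a pose out of reach is approached as far as the arm can. A call is refused whole if a number of a shift passes 50 or a number of a turn 0.15, either way. A call with a gripper value outside its range is refused whole. The fingers move at their own pace and stop on an object; the grip force is fixed at half the most. Time passes only in rows, so rows that do not move let the fingers close, or fill a call up. It gives the time, the measured TCP pose, the force and the opening at its end, in the units of the state.
- r.sense(): the state, without advancing time (a new reading comes with each control period).
- eyes.capture(name): name is "scene" or "side" or "wrist"; returns a dict with "img" (384x512x3 uint8, blue, green, red), "vfov" (degrees; the focal length in pixels is half the picture's height over the tangent of half this angle, whatever the lens; pixels are square), "cx", "cy" (the principal point, pixels), "R" (3x3) and "t" (3): a world point X has camera coordinates R X + t; the wrist camera has in their place "tool_from_camera" (4x4, takes a point from camera to tool coordinates, whose origin is the TCP and whose axes are the tool frame's). Camera axes: x right, y down, z forward; pixel columns grow to the right and rows downward; lengths in m; the calibration is good to about 2 mm. A picture is of the moment at which its call begins: read the wrist's pose just before it. There is no depth.
- r.finish_job(): hands the job in, once; it reports no verdict.
The state is a dict: "time_s": time; "joints": joint angles; "joint_velocities": joint speeds; "effort": joint torques, N m; "tcp_pos": TCP position; "ee_rot": TCP orientation; "wrist_force": force on the tool from outside, world axes, zero at the start; "moment": the same for the moment, N m; "gripper_width": opening from 0.0 (shut) to 1.0 (fully open).
Only numpy, scipy, OpenCV 4.12 (cv2) and the standard library are available. Lean on these libraries where they do the work, as an engineer would, in place of code of your own. Each camera call takes 0.05 s, during which the arm holds its last target.

## Working session

There is one attempt and no reset: what is moved stays moved. The work goes in short steps, Python scripts to look and compute and a tool call to move; the robot and the scene stay as the last step left them, time stands still between calls to the robot, and variables do not carry over. Pictures are saved under pics/ and viewed, and the job is handed in when it is done.

Besides the shell and the picture viewer there is one more tool, called after "Emit:" by a JSON object that holds its "name" and its "arguments". play_rows: Moves the arm, as the interface text tells. Its arguments: {"type":"object","properties":{"deltas":{"type":"array","items":{"type":"number"}}},"required":["deltas"]}

```bash
mkdir -p pics; ls; python3 - <<'E'
from station import r, eyes
import cv2,numpy as np
s=r.sense(); print({k:np.round(v,3).tolist() for k,v in s.items()})
for n in ["scene","side","wrist"]:
    c=eyes.capture(n); cv2.imwrite(f"pics/{n}0.png",c["img"])
    print(n,{k:np.round(v,4).tolist() for k,v in c.items() if k!="img"})
E
```

```text
pics
{'time_s': 0.0, 'joints': [-60.93, 22.089, 0.382, -0.029, -68.414, -14.816], 'joint_velocities': [0.053, -0.046, -0.136, -0.072, 0.112, -0.042], 'effort': [0.0, -39.067, 18.741, 4.22, 0.011, -0.0], 'tcp_pos': [0.154, -0.605, 0.221], 'ee_rot': [[0.969, -0.001, -0.246], [0.246, 0.002, 0.969], [-0.0, -1.0, 0.002]], 'wrist_force': [0.288, 0.623, 0.147], 'moment': [-0.001, -0.019, 0.047], 'gripper_width': 1.002}
scene {'vfov': 51.1109, 'cx': 249.4874, 'cy': 186.3596, 'R': [[0.4372, 0.8993, 0.012], [0.5625, -0.263, -0.7839], [-0.7018, 0.3494, -0.6208]], 't': [-0.2599, -0.2498, 1.6995]}
side {'vfov': 50.3693, 'cx': 255.6665, 'cy': 185.7979, 'R': [[-0.9206, -0.3904, -0.0126], [-0.251, 0.616, -0.7467], [0.2992, -0.6842, -0.6651]], 't': [0.5133, 0.2395, 0.9316]}
wrist {'vfov': 64.9324, 'cx': 254.8862, 'cy': 195.8211, 'tool_from_camera': [[-0.0007, 0.9615, 0.275, -0.0754], [0.0003, -0.275, 0.9615, -0.1624], [1.0, 0.0008, -0.0001, 0.0004], [0.0, 0.0, 0.0, 1.0]]}
```

View pics/scene0.png

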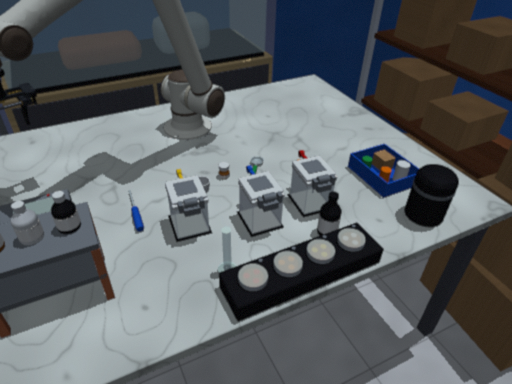

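View pics/side0.png

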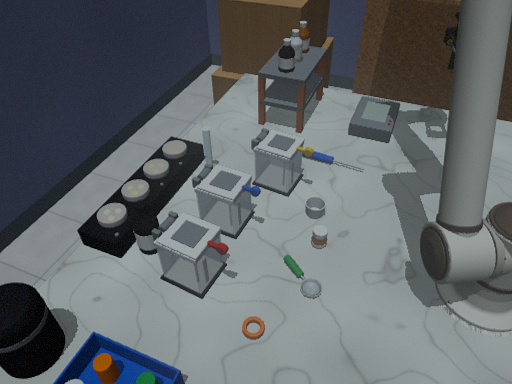

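View pics/wrist0.png

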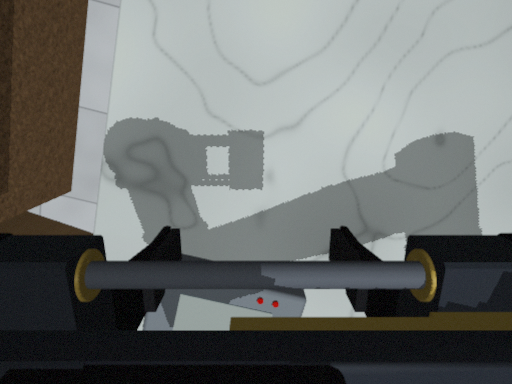

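The views show yellow, blue and red tabs (side view at about (305,150), (254,190) and (222,247)). I'll zoom in to get precise pixels.

```bash
python3 - <<'E'
import cv2
a=cv2.imread("pics/side0.png")[115:305,140:340]; cv2.imwrite("pics/sz.png",cv2.resize(a,None,fx=4,fy=4,interpolation=cv2.INTER_CUBIC)[:600*2,:800])
b=cv2.imread("pics/scene0.png")[140:270,150:350]; cv2.imwrite("pics/cz.png",cv2.resize(b,None,fx=4,fy=4,interpolation=cv2.INTER_CUBIC))
a=cv2.imread("pics/side0.png")[120:220,180:340]; cv2.imwrite("pics/sz1.png",cv2.resize(a,None,fx=5,fy=5,interpolation=cv2.INTER_CUBIC))
a=cv2.imread("pics/side0.png")[200:300,120:280]; cv2.imwrite("pics/sz2.png",cv2.resize(a,None,fx=5,fy=5,interpolation=cv2.INTER_CUBIC))
E
```

```text
(no output)
```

View pics/cz.png

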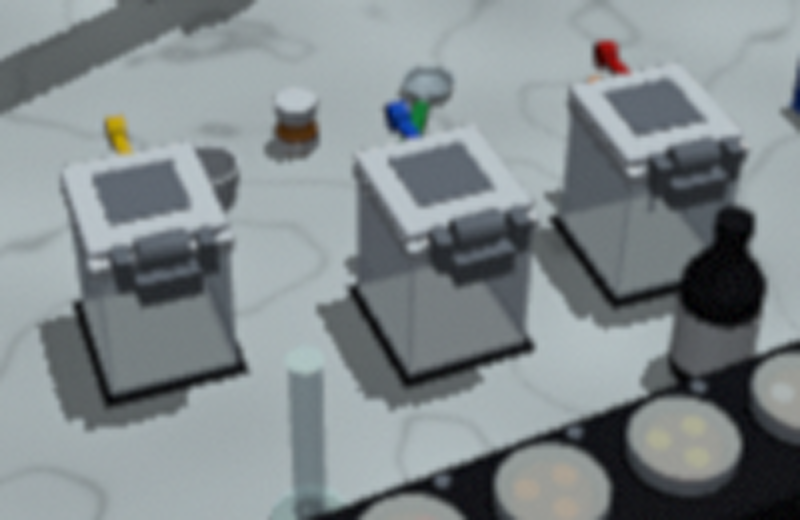

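View pics/sz1.png

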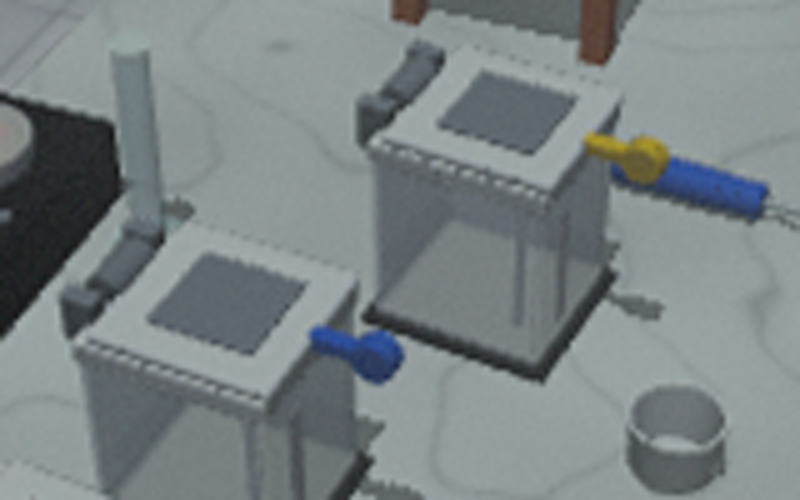

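View pics/sz2.png

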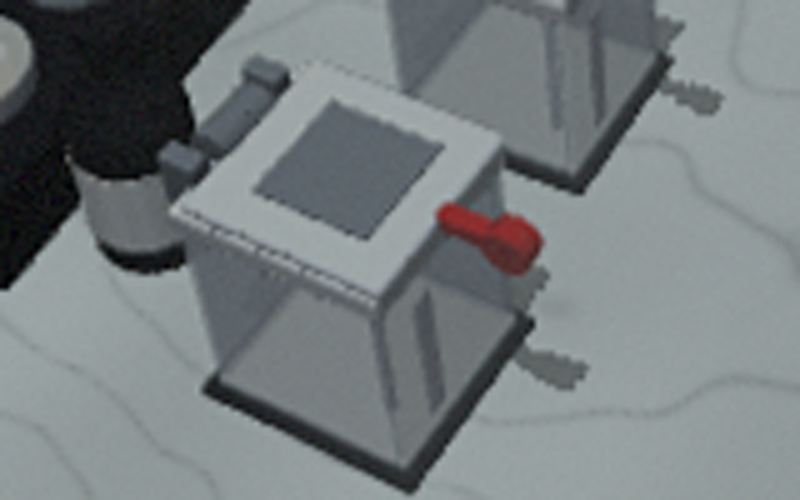

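```bash
cat > fit.py <<'E'
from station import r, eyes
import numpy as np
from scipy.optimize import least_squares
L=.140
pts={
'yellow':[('s',550,195,-57,50,L),('s',620,97,-57,-50,L),('s',480,48,47,-50,L),('s',370,145,47,50,L),('s',645,160,-90,0,.136),('s',543,382,-60,55,0),('s',368,320,60,55,0),('s',615,272,-60,-55,.006),
 ('c',93,255,47,-50,L),('c',228,232,47,50,L),('c',68,168,-57,-50,L),('c',195,143,-57,50,L),('c',118,132,-90,0,.136),('c',110,403,60,-55,0),('c',245,370,60,55,0),('c',78,305,-60,-55,.006)],
'blue':[('s',265,400,-57,50,L),('s',357,275,-57,-50,L),('s',185,222,47,-50,L),('s',78,342,47,50,L),('s',382,357,-90,0,.136),
 ('c',410,243,47,-50,L),('c',530,210,47,50,L),('c',358,157,-57,-50,L),('c',473,126,-57,50,L),('c',402,118,-90,0,.136),('c',408,383,60,-55,0),('c',533,348,60,55,0),('c',350,288,-60,-55,.006)],
'red':[('t',378,300,-57,50,L),('t',503,140,-57,-50,L),('t',318,62,47,-50,L),('t',172,210,47,50,L),('t',520,243,-90,0,.136),('t',410,492,-60,55,0),('t',205,392,60,55,0),('t',533,320,-60,-55,.006),
 ('c',632,160,47,-50,L),('c',742,135,47,50,L),('c',572,88,-57,-50,L),('c',685,65,-57,50,L),('c',608,55,-90,0,.136),('c',617,305,60,-55,0),('c',553,218,-60,-55,.006)]}
off={'s':(180,120,5),'t':(120,200,5),'c':(150,140,4)}
C={'s':eyes.capture('side'),'c':eyes.capture('scene')};C['t']=C['s']
def proj(c,X):
    f=c['img'].shape[0]/2/np.tan(np.radians(c['vfov'])/2)
    q=np.array(c['R'])@X+np.array(c['t']); return np.array([f*q[0]/q[2]+c['cx'],f*q[1]/q[2]+c['cy']])
if __name__=='__main__':
  for k,P in pts.items():
    def res(p,sel='stc'):
        o=[]
        for v,u,w,x,y,z in P:
            if v not in sel: continue
            a=p[2];x,y=x/1e3,y/1e3
            X=np.array([p[0]+np.cos(a)*x-np.sin(a)*y,p[1]+np.sin(a)*x+np.cos(a)*y,z])
            ox,oy,s=off[v]; o+=list(proj(C[v],X)-[ox+(u+.5)/s-.5,oy+(w+.5)/s-.5])
        return np.array(o)
    for sel in ['st','c','stc']:
        f=least_squares(res,[.55,0,0],args=(sel,),loss='soft_l1'); p=f.x
        d=np.array([np.cos(p[2]),np.sin(p[2])])
        print(k,sel,np.round(p,4),'deg',np.degrees(p[2]).round(2),'rms',np.sqrt(np.mean(res(p,sel)**2)).round(2),'hinge',(p[:2]+.055*d).round(4),'tab',(p[:2]-.09*d).round(4))
    print(res(p).reshape(-1,2).round(1).tolist())
E
python3 fit.py
```

```text
yellow st [ 0.5653 -0.186  -0.0941] deg -5.39 rms 1.44 hinge [ 0.62   -0.1912] tab [ 0.4757 -0.1776]
yellow c [ 0.5663 -0.189  -0.1037] deg -5.94 rms 1.15 hinge [ 0.621  -0.1947] tab [ 0.4768 -0.1797]
yellow stc [ 0.5656 -0.1882 -0.1025] deg -5.87 rms 1.31 hinge [ 0.6203 -0.1938] tab [ 0.476 -0.179]
[[0.0, -1.4], [1.3, -1.0], [-3.6, -0.9], [1.7, -2.2], [-0.1, 0.3], [-0.4, 1.2], [-1.9, 0.6], [0.9, -0.2], [-0.3, -0.3], [1.2, -2.2], [-1.2, -0.4], [0.2, -0.9], [0.8, 0.0], [-0.3, 2.0], [2.2, 1.4], [-0.5, -1.1]]
blue st [ 0.638   0.0189 -0.0386] deg -2.21 rms 0.61 hinge [0.693  0.0168] tab [0.5481 0.0224]
blue c [ 0.6405  0.0142 -0.0587] deg -3.37 rms 1.2 hinge [0.6954 0.0109] tab [0.5506 0.0195]
blue stc [ 0.6387  0.0162 -0.0541] deg -3.1 rms 1.1 hinge [0.6936 0.0132] tab [0.5489 0.0211]
[[0.4, -0.8], [0.9, -0.4], [-0.3, -0.7], [0.5, -1.7], [-1.1, 0.2], [0.1, -1.8], [2.2, -1.9], [-0.6, -1.2], [1.1, -0.8], [-0.4, -0.0], [0.0, 2.2], [1.8, 1.2], [-0.2, -0.5]]
red st [ 0.632   0.2047 -0.0918] deg -5.26 rms 0.94 hinge [0.6868 0.1997] tab [0.5424 0.213 ]
red c [ 0.6333  0.2044 -0.0934] deg -5.35 rms 0.81 hinge [0.6881 0.1992] tab [0.5437 0.2128]
red stc [ 0.6323  0.2047 -0.0914] deg -5.24 rms 0.88 hinge [0.6871 0.1997] tab [0.5427 0.2129]
[[-0.2, -0.7], [0.7, -0.8], [-0.8, -0.7], [0.7, -0.8], [-1.8, 0.8], [0.2, 1.8], [-1.1, 1.2], [0.7, -0.2], [-0.1, 0.1], [1.8, -0.4], [-0.3, -0.8], [-0.5, -1.0], [0.2, 0.1], [-0.4, 1.7], [-0.3, -0.7]]
```

Emit:
{"name": "play_rows", "arguments": {"deltas": [0, 0, 0, 0, 0.113, 0, 0, 0, 0, 0.113, 0, 0, 0, 0, 0.114, 0, 16.5, 0, 44.7, 0, 0, 16.5, 0, 44.7, 0, 0, 16.5, 0, 44.7, 0, 0, 16.5, 0, 44.7, 0, 0, 16.5, 0, 44.7, 0, 0, 16.5, 0, 44.7, 0, 0, 16.5, 0, 44.7, 0]}}

```text
time_s: 1.25
tcp_pos: [0.2978, -0.3029, 0.2227]
ee_rot: [[0.996, 0.001, 0.091], [-0.091, -0.0, 0.996], [0.001, -1.0, -0.0]]
wrist_force: [1.3, -0.1, 0.1]
gripper_width: 0.996
```

Emit:
{"name": "play_rows", "arguments": {"deltas": [0, 16.5, 0, 44.7, 0, 0, 16.5, 0, 44.7, 0, 0, 16.5, 0, 44.7, 0, 0, 16.5, 0, 44.7, 0, 0, 16.5, 0, 44.7, 0, 0, 16.5, 0, 44.7, 0, 0, 16.5, 0, 44.7, 0, 0, 16.5, 0, 44.7, 0, 0, 16.5, 0, 44.7, 0, 0, 16.5, 0, 44.7, 0]}}

```text
time_s: 2.25
tcp_pos: [0.5029, 0.1275, 0.2227]
ee_rot: [[0.996, 0.0, 0.09], [-0.09, 0.0, 0.996], [0.0, -1.0, 0.0]]
wrist_force: [0.6, -0.8, 0.3]
gripper_width: 1.0
```

Emit:
{"name": "play_rows", "arguments": {"deltas": [0, 10, 6, 29.5, 0, 0, 11, 6, 29.5, 0, 0, 11, 6, 29.5, 0, 0, 0, 0, 0, 0, 0, 0, 0, 0, 0, 0, 0, 0, 0, 0, 0, 0, 0, 0, 0, 0, 0, 0, 0, 0, 0, 0, 0, 0, 0, 0, 0, 0, 0, 0]}}

```text
time_s: 3.25
tcp_pos: [0.5424, 0.2104, 0.2048]
ee_rot: [[0.996, 0.0, 0.091], [-0.091, 0.0, 0.996], [0.0, -1.0, 0.0]]
wrist_force: [0.6, 0.2, -0.3]
gripper_width: 0.998
```

```bash
cat > look.py <<'E'
import sys
from station import r, eyes
import cv2,numpy as np
def look(names,tag):
    s=r.sense(); print({k:np.round(s[k],4).tolist() for k in ['time_s','tcp_pos','wrist_force','moment','gripper_width']})
    for n in names:
        c=eyes.capture(n); cv2.imwrite(f"pics/{n}_{tag}.png",c["img"])
look(sys.argv[2:],sys.argv[1])
E
python3 look.py r1 wrist side; python3 - <<'E'
from station import r,eyes
import numpy as np
s=r.sense();c=eyes.capture('wrist');f=192/np.tan(np.radians(c['vfov'])/2)
T=np.linalg.inv(c['tool_from_camera'])
for X in ([.5427,.2129,.136],):
    p=np.array(s['ee_rot']).T@(np.array(X)-s['tcp_pos']); print('tool',p)
    q=T[:3,:3]@p+T[:3,3]; print(f*q[0]/q[2]+c['cx'],f*q[1]/q[2]+c['cy'])
E
```

```text
{'time_s': 3.25, 'tcp_pos': [0.5424, 0.2104, 0.2048], 'wrist_force': [0.5594, 0.2174, -0.3042], 'moment': [-0.0154, -0.0098, 0.0614], 'gripper_width': 0.9978}
tool [9.82280206e-05 6.87022621e-02 2.35513545e-03]
257.39683007120317 207.21498973036083
```

View pics/wrist_r1.png

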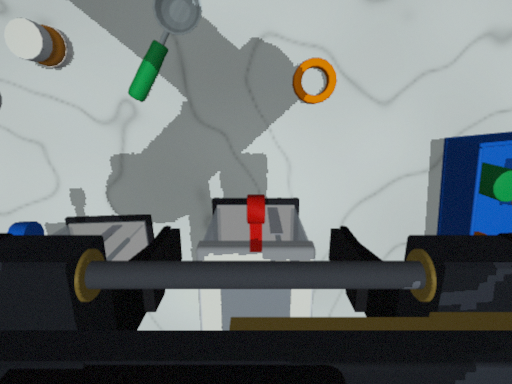

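View pics/side_r1.png

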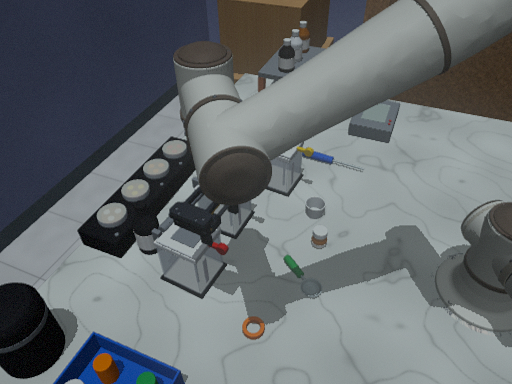

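The wrist picture has the red tab's centre at about (256,208), against a predicted (257,207), so the fit is confirmed. Next I descend and pinch.

Emit:
{"name": "play_rows", "arguments": {"deltas": [100, 0, 15, 1, 0, 110, 0, 20, 1, 0, 110, 0, 20, 0, 0, 110, 0, 20, 0, 0, 110, 0, 13, 0, 0, 110, 0, 0, 0, 0, 110, 0, 0, 0, 0, 110, 0, 0, 0, 0, 110, 0, 0, 0, 0, 110, 0, 0, 0, 0]}}

```text
time_s: 4.4
tcp_pos: [0.5429, 0.2129, 0.1174]
ee_rot: [[0.996, 0.001, 0.091], [-0.091, 0.001, 0.996], [0.001, -1.0, 0.001]]
wrist_force: [0.5, -0.1, 0.8]
gripper_width: 0.567
```

```bash
python3 look.py r2 wrist side
```

```text
{'time_s': 4.4, 'tcp_pos': [0.5429, 0.2129, 0.1174], 'wrist_force': [0.49, -0.1454, 0.7944], 'moment': [-0.0654, 0.0167, 0.0446], 'gripper_width': 0.5668}
```

View pics/wrist_r2.png

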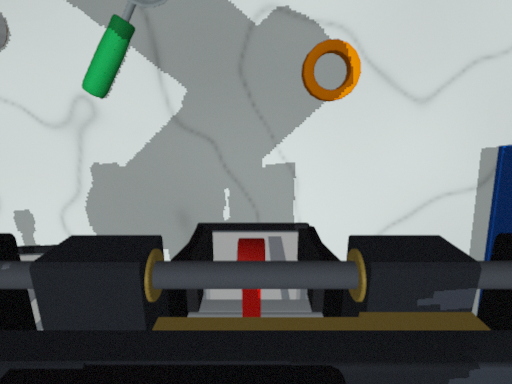

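The red tab sits centred between the fingers (tab column about 252, fingers at about 205 and 310). Closing now.

Emit:
{"name": "play_rows", "arguments": {"deltas": [190, 0, 0, 0, 0, 235, 0, 0, 0, 0, 235, 0, 0, 0, 0, 235, 0, 0, 0, 0, 235, 0, 0, 0, 0, 235, 0, 0, 0, 0, 235, 0, 0, 0, 0, 235, 0, 0, 0, 0, 235, 0, 0, 0, 0, 235, 0, 0, 0, 0]}}

```text
time_s: 5.5
tcp_pos: [0.5423, 0.211, 0.1165]
ee_rot: [[0.996, -0.001, 0.091], [-0.091, -0.003, 0.996], [-0.001, -1.0, -0.003]]
wrist_force: [0.7, -6.0, 1.1]
gripper_width: 0.159
```

```bash
python3 - <<'E'
import numpy as np
from station import r
s=r.sense();print(np.round(s['moment'],3),np.round(s['wrist_force'],2))
# arc steps for grasp radius .145, start 0
R=.145
a=np.linspace(0,1.35,28)
x=R*(1-np.cos(a))*1000; z=R*np.sin(a)*1000
print([(round(t,2),round(dx,1),round(-dz,1)) for t,dx,dz in zip(a[1:],np.diff(x),np.diff(z))])
E
```

```text
[-1.477 -0.368  0.012] [ 0.65 -5.96  1.09]
[(np.float64(0.05), np.float64(0.2), np.float64(-7.2)), (np.float64(0.1), np.float64(0.5), np.float64(-7.2)), (np.float64(0.15), np.float64(0.9), np.float64(-7.2)), (np.float64(0.2), np.float64(1.3), np.float64(-7.1)), (np.float64(0.25), np.float64(1.6), np.float64(-7.1)), (np.float64(0.3), np.float64(2.0), np.float64(-7.0)), (np.float64(0.35), np.float64(2.3), np.float64(-6.9)), (np.float64(0.4), np.float64(2.7), np.float64(-6.7)), (np.float64(0.45), np.float64(3.0), np.float64(-6.6)), (np.float64(0.5), np.float64(3.3), np.float64(-6.4)), (np.float64(0.55), np.float64(3.6), np.float64(-6.3)), (np.float64(0.6), np.float64(3.9), np.float64(-6.1)), (np.float64(0.65), np.float64(4.2), np.float64(-5.9)), (np.float64(0.7), np.float64(4.5), np.float64(-5.7)), (np.float64(0.75), np.float64(4.8), np.float64(-5.4)), (np.float64(0.8), np.float64(5.1), np.float64(-5.2)), (np.float64(0.85), np.float64(5.3), np.float64(-4.9)), (np.float64(0.9), np.float64(5.6), np.float64(-4.6)), (np.float64(0.95), np.float64(5.8), np.float64(-4.4)), (np.float64(1.0), np.float64(6.0), np.float64(-4.1)), (np.float64(1.05), np.float64(6.2), np.float64(-3.8)), (np.float64(1.1), np.float64(6.4), np.float64(-3.4)), (np.float64(1.15), np.float64(6.5), np.float64(-3.1)), (np.float64(1.2), np.float64(6.7), np.float64(-2.8)), (np.float64(1.25), np.float64(6.8), np.float64(-2.5)), (np.float64(1.3), np.float64(6.9), np.float64(-2.1)), (np.float64(1.35), np.float64(7.0), np.float64(-1.8))]
```

Pinched: the opening reads 13.8 mm, as a 14 mm tab should. The -6 N side force means the tab lies about 2 mm toward -y, so I relieve that and lift the first 0.5 rad.

Emit:
{"name": "play_rows", "arguments": {"deltas": [235, 0, 0, -2, 0, 235, 0.4, -10.8, 0, 0, 235, 1.2, -10.8, 0, 0, 235, 2.0, -10.6, 0, 0, 235, 2.7, -10.4, 0, 0, 235, 3.5, -10.2, 0, 0, 235, 4.2, -9.9, 0, 0, 235, 3.5, -7.0, 0, 0, 235, 0, 0, 0, 0, 235, 0, 0, 0, 0]}}

```text
time_s: 6.5
tcp_pos: [0.5595, 0.2092, 0.1868]
ee_rot: [[0.996, -0.0, 0.091], [-0.091, 0.0, 0.996], [-0.0, -1.0, 0.0]]
wrist_force: [-5.5, 2.0, 1.4]
gripper_width: 0.157
```

```bash
python3 look.py r3 side
```

```text
{'time_s': 6.5, 'tcp_pos': [0.5595, 0.2092, 0.1868], 'wrist_force': [-5.4714, 1.9672, 1.4195], 'moment': [0.6533, 1.5358, -0.059], 'gripper_width': 0.1568}
```

View pics/side_r3.png

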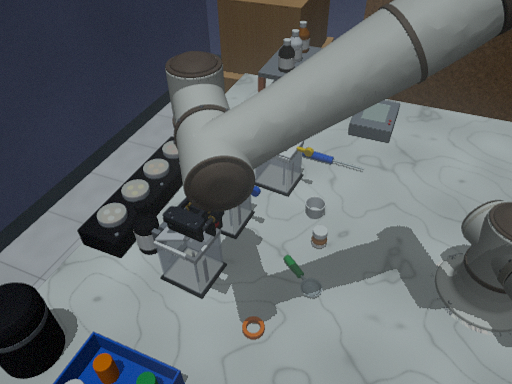

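Emit:
{"name": "play_rows", "arguments": {"deltas": [235, -1, 0, 0, 0, 235, 7.5, -12.4, 0, 0, 235, 8.8, -11.5, 0, 0, 235, 9.9, -10.6, 0, 0, 235, 10.9, -9.6, 0, 0, 235, 11.8, -8.4, 0, 0, 235, 12.5, -7.2, 0, 0, 235, 13.3, -5.9, 0, 0, 235, 13.7, -4.6, 0, 0, 235, 7, -1.8, 0, 0]}}

```text
time_s: 7.55
tcp_pos: [0.6551, 0.2005, 0.2595]
ee_rot: [[0.996, 0.002, 0.091], [-0.091, 0.0, 0.996], [0.002, -1.0, 0.001]]
wrist_force: [-2.9, 1.9, 3.2]
gripper_width: 0.156
```

```bash
python3 look.py r4 side scene
```

```text
{'time_s': 7.55, 'tcp_pos': [0.6551, 0.2005, 0.2595], 'wrist_force': [-2.8597, 1.9144, 3.2352], 'moment': [0.5938, 1.1412, -0.0006], 'gripper_width': 0.1563}
```

View pics/side_r4.png

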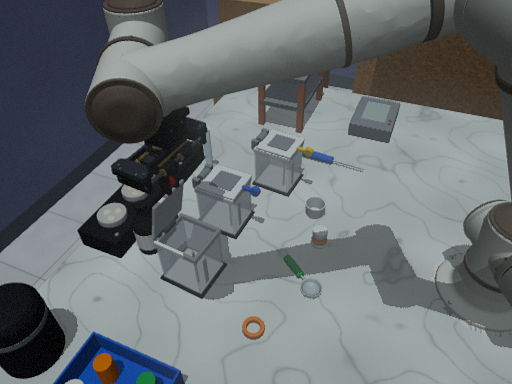

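View pics/scene_r4.png

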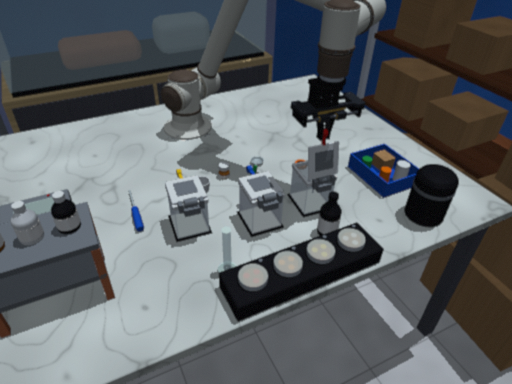

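The lid stands at about 1.35 rad with only about 2 N along the arc, so red is smooth. Lowering it.

Emit:
{"name": "play_rows", "arguments": {"deltas": [235, -7, 1.8, 0, 0, 235, -13.7, 4.6, 0, 0, 235, -13.3, 5.9, 0, 0, 235, -12.5, 7.2, 0, 0, 235, -11.8, 8.4, 0, 0, 235, -10.9, 9.6, 0, 0, 235, -9.9, 10.6, 0, 0, 235, -8.8, 11.5, 0, 0, 235, -7.5, 12.4, 0, 0, 235, 0, 0, 0, 0]}}

```text
time_s: 8.65
tcp_pos: [0.5592, 0.2093, 0.1852]
ee_rot: [[0.996, 0.002, 0.09], [-0.09, 0.0, 0.996], [0.002, -1.0, 0.001]]
wrist_force: [3.9, 1.3, -1.6]
gripper_width: 0.156
```

```bash
python3 look.py r5
```

```text
{'time_s': 8.65, 'tcp_pos': [0.5592, 0.2093, 0.1852], 'wrist_force': [3.9446, 1.2709, -1.5551], 'moment': [0.2157, -1.3203, -0.0146], 'gripper_width': 0.156}
```

Emit:
{"name": "play_rows", "arguments": {"deltas": [235, -3.5, 7, 0, 0, 235, -4.2, 9.9, 0, 0, 235, -3.5, 10.2, 0, 0, 235, -2.7, 10.4, 0, 0, 235, -2, 10.6, 0, 0, 235, -0.8, 10.8, 0, 0, 235, -0.2, 8, 0, 0, 235, 0, 3, 0, 0, 235, 0, 1, 0, 0, 235, 0, 0, 0, 0]}}

```text
time_s: 9.65
tcp_pos: [0.5419, 0.2109, 0.1173]
ee_rot: [[0.996, 0.0, 0.09], [-0.09, -0.0, 0.996], [0.0, -1.0, -0.0]]
wrist_force: [-1.0, 0.1, 11.3]
gripper_width: 0.157
```

```bash
python3 look.py r6 side
```

```text
{'time_s': 9.65, 'tcp_pos': [0.5419, 0.2109, 0.1173], 'wrist_force': [-1.0118, 0.1354, 11.2926], 'moment': [-0.0175, 0.1856, -0.0614], 'gripper_width': 0.1568}
```

It presses on the stop with 11 N at the shut height, so red is shut. Release and rise.

Emit:
{"name": "play_rows", "arguments": {"deltas": [150, 0, 0, 0, 0, 110, 0, 0, 0, 0, 110, 0, 0, 0, 0, 110, 0, 0, 0, 0, 110, 0, -10, 0, 0, 110, 0, -20, 0, 0, 110, 0, -30, 0, 0, 60, 0, -30, 0, 0, 0, 0, -5, 0, 0, 0, 0, 0, 0, 0]}}

```text
time_s: 10.7
tcp_pos: [0.5423, 0.2111, 0.212]
ee_rot: [[0.996, 0.002, 0.091], [-0.091, 0.002, 0.996], [0.002, -1.0, 0.002]]
wrist_force: [-0.3, 0.3, -1.3]
gripper_width: 0.76
```

```bash
python3 look.py r7 side wrist; python3 - <<'E'
import numpy as np,math
from station import r
s=r.sense();R=np.array(s['ee_rot']);p=np.array(s['tcp_pos'])
t=np.array([.476,-.179,.205]); print('dist',R.T@(t-p)*1e3)
yaw=math.atan2(R[1,0],R[0,0]);print(yaw, 'roll',-( -.1025-yaw))
E
```

```text
{'time_s': 10.7, 'tcp_pos': [0.5423, 0.2111, 0.212], 'wrist_force': [-0.2839, 0.2553, -1.3175], 'moment': [-0.0263, 0.0387, 0.0353], 'gripper_width': 0.7601}
dist [ -29.37982851    4.82592052 -393.75094366]
-0.09151422886990748 roll 0.010985771130092511
```

View pics/side_r7.png

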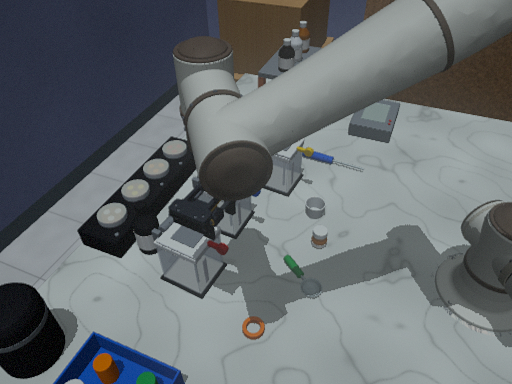

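Red lid shut (tab at (222,247) as at the start). On to yellow.

Emit:
{"name": "play_rows", "arguments": {"deltas": [0, -3.3, 0, -43.7, 0.011, 0, -3.3, 0, -43.7, 0, 0, -3.3, 0, -43.7, 0, 0, -3.3, 0, -43.7, 0, 0, -3.3, 0, -43.7, 0, 0, -3.3, 0, -43.7, 0, 0, -3.3, 0, -43.7, 0, 0, -3.3, 0, -43.7, 0, 0, -3, 0, -44, 0, 0, 0, 5, 0, 0]}}

```text
time_s: 11.8
tcp_pos: [0.4714, -0.1817, 0.2042]
ee_rot: [[0.994, -0.002, 0.108], [-0.108, -0.0, 0.994], [-0.002, -1.0, -0.001]]
wrist_force: [0.1, 0.7, -0.3]
gripper_width: 1.0
```

Emit:
{"name": "play_rows", "arguments": {"deltas": [0, 0, 0, 0, 0, 0, 0, 0, 0, 0, 0, 0, 0, 0, 0, 0, 0, 0, 0, 0, 0, 0, 0, 0, 0, 0, 0, 0, 0, 0, 0, 0, 0, 0, 0, 0, 0, 0, 0, 0, 0, 0, 0, 0, 0, 0, 0, 0, 0, 0]}}

```text
time_s: 12.8
tcp_pos: [0.4731, -0.178, 0.2054]
ee_rot: [[0.995, 0.0, 0.102], [-0.102, -0.0, 0.995], [0.0, -1.0, 0.0]]
wrist_force: [-0.3, -0.7, 0.3]
gripper_width: 1.001
```

```bash
python3 look.py y1 wrist; cat > pred.py <<'E'
import sys
from station import r,eyes
import numpy as np
s=r.sense();c=eyes.capture('wrist');f=192/np.tan(np.radians(c['vfov'])/2)
T=np.linalg.inv(c['tool_from_camera'])
X=np.array([float(v) for v in sys.argv[1:4]])
p=np.array(s['ee_rot']).T@(X-s['tcp_pos']); print('tool mm',p*1e3)
q=T[:3,:3]@p+T[:3,3]; print(f*q[0]/q[2]+c['cx'],f*q[1]/q[2]+c['cy'],'mm/px',1000*q[2]/f)
E
python3 pred.py .476 -.179 .136
```

```text
{'time_s': 12.8, 'tcp_pos': [0.4731, -0.178, 0.2054], 'wrist_force': [-0.2502, -0.7162, 0.2707], 'moment': [-0.0339, 0.0172, 0.0008], 'gripper_width': 1.001}
tool mm [ 3.04552686 69.33637527 -0.7292937 ]
253.57371924642862 210.43314450899257 mm/px 0.8098280768298379
```

View pics/wrist_y1.png

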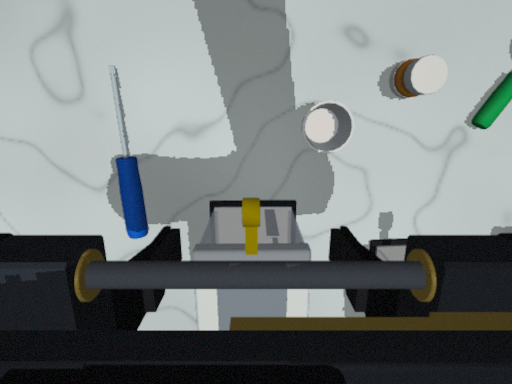

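The yellow tab shows at about (251.5,211) against a predicted (253.6,210.4). I correct by about -3 mm in tool z and +3.5 mm in x, then descend and pinch.

Emit:
{"name": "play_rows", "arguments": {"deltas": [100, 3.5, 0, -3, 0, 110, 0, 20, 0, 0, 110, 0, 20, 0, 0, 110, 0, 20, 0, 0, 110, 0, 20, 0, 0, 110, 0, 8.5, 0, 0, 110, 0, 0, 0, 0, 110, 0, 0, 0, 0, 110, 0, 0, 0, 0, 110, 0, 0, 0, 0]}}

```text
time_s: 13.9
tcp_pos: [0.4769, -0.1813, 0.1178]
ee_rot: [[0.995, 0.002, 0.102], [-0.102, -0.0, 0.995], [0.002, -1.0, -0.0]]
wrist_force: [-1.0, 0.1, 0.5]
gripper_width: 0.567
```

Emit:
{"name": "play_rows", "arguments": {"deltas": [190, 0, 0, 0, 0, 235, 0, 0, 0, 0, 235, 0, 0, 0, 0, 235, 0, 0, 0, 0, 235, 0, 0, 0, 0, 235, 0, 0, 0, 0, 235, 0, 0, 0, 0, 235, 0, 0, 0, 0, 235, 0, 0, 0, 0, 235, 0, 0, 0, 0]}}

```text
time_s: 14.9
tcp_pos: [0.4762, -0.1815, 0.1168]
ee_rot: [[0.995, -0.0, 0.102], [-0.102, -0.0, 0.995], [-0.0, -1.0, -0.0]]
wrist_force: [0.1, -4.0, 0.3]
gripper_width: 0.158
```

Emit:
{"name": "play_rows", "arguments": {"deltas": [235, 0, 0, -1.3, 0, 235, 0.4, -10.8, 0, 0, 235, 1.2, -10.8, 0, 0, 235, 2.0, -10.6, 0, 0, 235, 2.7, -10.4, 0, 0, 235, 3.5, -10.2, 0, 0, 235, 4.2, -9.9, 0, 0, 235, 3.5, -7.0, 0, 0, 235, 0, 0, 0, 0, 235, 0, 0, 0, 0]}}

```text
time_s: 15.9
tcp_pos: [0.4931, -0.1835, 0.1873]
ee_rot: [[0.995, -0.0, 0.102], [-0.102, 0.001, 0.995], [-0.001, -1.0, 0.001]]
wrist_force: [-1.6, 5.6, -0.2]
gripper_width: 0.156
```

```bash
python3 look.py y3
```

```text
{'time_s': 15.9, 'tcp_pos': [0.4931, -0.1835, 0.1873], 'wrist_force': [-1.5993, 5.5664, -0.1528], 'moment': [1.7636, 0.3887, 0.1196], 'gripper_width': 0.1564}
```

Yellow shows only about 1 N along the arc, so it is smooth. Continuing up.

Emit:
{"name": "play_rows", "arguments": {"deltas": [235, 0, 0, 1, 0, 235, 7.5, -12.4, 0, 0, 235, 8.8, -11.5, 0, 0, 235, 9.9, -10.6, 0, 0, 235, 10.9, -9.6, 0.3, 0, 235, 11.8, -8.4, 0.3, 0, 235, 12.5, -7.2, 0.3, 0, 235, 13.3, -5.9, 0, 0, 235, 13.7, -4.6, 0, 0, 235, 7, -1.8, 0, 0]}}

```text
time_s: 16.9
tcp_pos: [0.5889, -0.1925, 0.2601]
ee_rot: [[0.995, -0.0, 0.102], [-0.102, -0.001, 0.995], [-0.0, -1.0, -0.001]]
wrist_force: [-2.9, 3.2, 4.1]
gripper_width: 0.162
```

```bash
python3 look.py y4 side
```

```text
{'time_s': 16.9, 'tcp_pos': [0.5889, -0.1925, 0.2601], 'wrist_force': [-2.9244, 3.2293, 4.0983], 'moment': [0.8779, 1.1002, 0.1241], 'gripper_width': 0.1621}
```

View pics/side_y4.png

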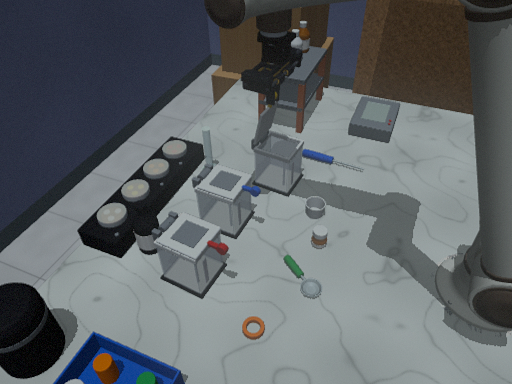

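The yellow lid is up (grasp about 113 mm back and 143 mm up, so about 1.35 rad) and smooth. Red and blue are shut. Lowering.

Emit:
{"name": "play_rows", "arguments": {"deltas": [235, -7, 1.8, 0, 0, 235, -13.7, 4.6, 0, 0, 235, -13.3, 5.9, 0, 0, 235, -12.5, 7.2, 0, 0, 235, -11.8, 8.4, 0, 0, 235, -10.9, 9.6, 0, 0, 235, -9.9, 10.6, 0, 0, 235, -8.8, 11.5, 0, 0, 235, -7.5, 12.4, 0, 0, 235, 0, 0, 0, 0]}}

```text
time_s: 17.95
tcp_pos: [0.4939, -0.1833, 0.1865]
ee_rot: [[0.995, 0.003, 0.102], [-0.102, -0.002, 0.995], [0.003, -1.0, -0.001]]
wrist_force: [2.3, -0.6, -0.1]
gripper_width: 0.157
```

```bash
python3 look.py y5
```

```text
{'time_s': 17.95, 'tcp_pos': [0.4939, -0.1833, 0.1865], 'wrist_force': [2.2734, -0.6402, -0.08], 'moment': [-0.409, -0.6906, 0.0792], 'gripper_width': 0.1566}
```

Emit:
{"name": "play_rows", "arguments": {"deltas": [235, -3.5, 7, 0, 0, 235, -4.2, 9.9, 0, 0, 235, -3.5, 10.2, 0, 0, 235, -2.7, 10.4, 0, 0, 235, -2, 10.6, 0, 0, 235, -0.8, 10.8, 0, 0, 235, -0.2, 8, 0, 0, 235, 0, 3, 0, 0, 235, 0, 1, 0, 0, 235, 0, 0, 0, 0]}}

```text
time_s: 18.95
tcp_pos: [0.477, -0.1816, 0.1176]
ee_rot: [[0.995, 0.0, 0.101], [-0.101, -0.002, 0.995], [0.001, -1.0, -0.002]]
wrist_force: [-3.8, -2.8, 13.6]
gripper_width: 0.156
```

```bash
python3 look.py y6
```

```text
{'time_s': 18.95, 'tcp_pos': [0.477, -0.1816, 0.1176], 'wrist_force': [-3.7565, -2.8054, 13.6168], 'moment': [-0.8741, 0.9999, 0.0387], 'gripper_width': 0.156}
```

The lid is pressed shut with 13.6 N on the stop. Release and rise.

Emit:
{"name": "play_rows", "arguments": {"deltas": [150, 0, 0, 0, 0, 110, 0, 0, 0, 0, 110, 0, 0, 0, 0, 110, 0, 0, 0, 0, 110, 0, -10, 0, 0, 110, 0, -20, 0, 0, 110, 0, -30, 0, 0, 60, 0, -30, 0, 0, 0, 0, -5, 0, 0, 0, 0, 0, 0, 0]}}

```text
time_s: 19.95
tcp_pos: [0.4775, -0.1806, 0.2121]
ee_rot: [[0.995, 0.003, 0.102], [-0.102, 0.0, 0.995], [0.003, -1.0, 0.0]]
wrist_force: [0.2, -0.6, 0.6]
gripper_width: 0.757
```

```bash
python3 look.py y7 side; python3 - <<'E'
import numpy as np,math
from station import r
s=r.sense();R=np.array(s['ee_rot']);p=np.array(s['tcp_pos'])
a=-.0541;t=np.array([.5489,.0205,.205]); 
Z=np.array([[math.cos(a),0,-math.sin(a)],[math.sin(a),0,math.cos(a)],[0,-1,0]])
yaw=math.atan2(R[1,0],R[0,0]);print(yaw, 'roll',-(a-yaw))
print('after roll',Z.T@(t-p)*1e3)
E
```

```text
{'time_s': 19.95, 'tcp_pos': [0.4775, -0.1806, 0.2121], 'wrist_force': [0.2027, -0.5925, 0.556], 'moment': [-0.0796, -0.0003, 0.0267], 'gripper_width': 0.7575}
-0.10245209456185678 roll -0.048352094561856775
after roll [ 61.2888362    5.67972784 204.59022762]
```

View pics/side_y7.png

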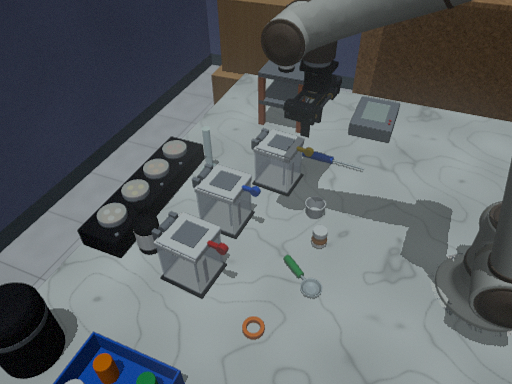

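Red and yellow lids both look shut. By elimination blue should be the stiff one. I'll move there.

Emit:
{"name": "play_rows", "arguments": {"deltas": [0, 0, 0, 0, -0.048, 0, 12.2, 1, 41, 0, 0, 12.2, 1, 41, 0, 0, 12.2, 1, 41, 0, 0, 12.2, 1, 41, 0, 0, 12.2, 1, 41, 0, 0, 0, 0, 0, 0, 0, 0, 0, 0, 0, 0, 0, 0, 0, 0, 0, 0, 0, 0, 0]}}

```text
time_s: 21.0
tcp_pos: [0.5483, 0.0196, 0.2052]
ee_rot: [[0.998, -0.001, 0.056], [-0.056, -0.0, 0.998], [-0.001, -1.0, -0.0]]
wrist_force: [-0.0, 0.4, -0.5]
gripper_width: 1.002
```

```bash
python3 look.py b1 wrist; python3 pred.py .5489 .0211 .136
```

```text
{'time_s': 21.0, 'tcp_pos': [0.5483, 0.0196, 0.2052], 'wrist_force': [-0.0037, 0.3676, -0.5392], 'moment': [-0.0191, -0.0294, -0.0345], 'gripper_width': 1.0017}
tool mm [ 0.39138416 69.49940429  1.54951345]
256.3827683998977 207.24060944289016 mm/px 0.8079144911866337
```

View pics/wrist_b1.png

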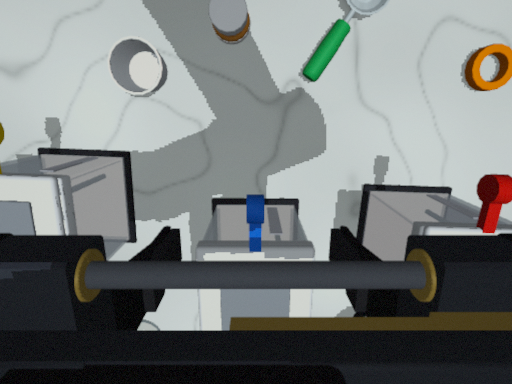

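The blue tab is at about (255.5,208.5), against a predicted (256.4,207.2). Aligned, so I descend and pinch.

Emit:
{"name": "play_rows", "arguments": {"deltas": [100, 1, 0, -0.5, 0, 110, 0, 20, 0, 0, 110, 0, 20, 0, 0, 110, 0, 20, 0, 0, 110, 0, 20, 0, 0, 110, 0, 8, 0, 0, 110, 0, 0, 0, 0, 110, 0, 0, 0, 0, 110, 0, 0, 0, 0, 110, 0, 0, 0, 0]}}

```text
time_s: 22.1
tcp_pos: [0.5505, 0.0203, 0.1187]
ee_rot: [[0.999, 0.002, 0.054], [-0.054, 0.001, 0.999], [0.002, -1.0, 0.001]]
wrist_force: [0.2, 0.4, -0.9]
gripper_width: 0.571
```

Emit:
{"name": "play_rows", "arguments": {"deltas": [190, 0, 0, 0, 0, 235, 0, 0, 0, 0, 235, 0, 0, 0, 0, 235, 0, 0, 0, 0, 235, 0, 0, 0, 0, 235, 0, 0, 0, 0, 235, 0, 0, 0, 0, 235, 0, 0, 0, 0, 235, 0, 0, 0, 0, 235, 0, 0, 0, 0]}}

```text
time_s: 23.1
tcp_pos: [0.5498, 0.0197, 0.1176]
ee_rot: [[0.999, -0.0, 0.054], [-0.054, -0.001, 0.999], [-0.0, -1.0, -0.001]]
wrist_force: [1.1, -4.7, -0.4]
gripper_width: 0.159
```

Emit:
{"name": "play_rows", "arguments": {"deltas": [235, 0, 0, -1, 0, 235, 0.4, -10.8, 0, 0, 235, 1.2, -10.8, 0, 0, 235, 2.0, -10.6, 0, 0, 235, 2.7, -10.4, 0, 0, 235, 3.5, -10.2, 0, 0, 235, 4.2, -9.9, 0, 0, 235, 3.5, -7.0, 0, 0, 235, 0, 0, 0, 0, 235, 0, 0, 0, 0]}}

```text
time_s: 24.1
tcp_pos: [0.5656, 0.0184, 0.1879]
ee_rot: [[0.999, -0.004, 0.054], [-0.054, 0.0, 0.999], [-0.004, -1.0, -0.0]]
wrist_force: [-5.9, 4.0, -8.4]
gripper_width: 0.156
```

```bash
python3 look.py b3 side
```

```text
{'time_s': 24.1, 'tcp_pos': [0.5656, 0.0184, 0.1879], 'wrist_force': [-5.8801, 4.0269, -8.3506], 'moment': [1.0802, 1.8653, 0.004], 'gripper_width': 0.1558}
```

Tangential resistance is about 10 N, so blue is the stiff hinge. Continuing up.

Emit:
{"name": "play_rows", "arguments": {"deltas": [235, 0, 0, 0.7, 0, 235, 7.5, -12.4, 0, 0, 235, 8.8, -11.5, 0, 0, 235, 9.9, -10.6, 0, 0, 235, 10.9, -9.6, 0, 0, 235, 11.8, -8.4, 0, 0, 235, 12.5, -7.2, 0, 0, 235, 13.3, -5.9, 0, 0, 235, 13.7, -4.6, 0, 0, 235, 7, -1.8, 0, 0]}}

```text
time_s: 25.15
tcp_pos: [0.6596, 0.0131, 0.2622]
ee_rot: [[0.999, -0.007, 0.054], [-0.054, -0.002, 0.999], [-0.007, -1.0, -0.002]]
wrist_force: [-13.4, 3.0, 1.2]
gripper_width: 0.158
```

```bash
python3 look.py b4 side
```

```text
{'time_s': 25.15, 'tcp_pos': [0.6596, 0.0131, 0.2622], 'wrist_force': [-13.4239, 2.9828, 1.1501], 'moment': [0.9971, 4.0767, -0.0275], 'gripper_width': 0.1576}
```

View pics/side_b4.png

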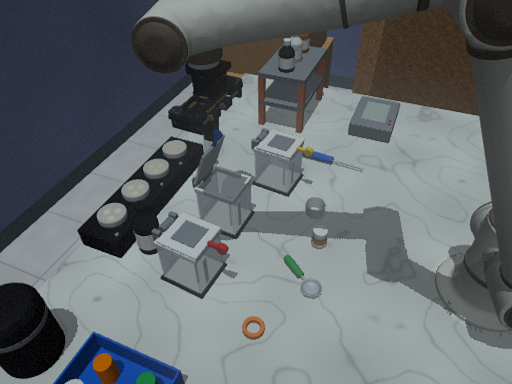

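The blue lid is up at about 1.33 rad with 13 N felt. Easing it down to about 0.78 rad.

Emit:
{"name": "play_rows", "arguments": {"deltas": [235, -7, 1.8, 0, 0, 235, -13.7, 4.6, 0, 0, 235, -13.3, 5.9, 0, 0, 235, -12.5, 7.2, 0, 0, 235, -11.8, 8.4, 0, 0, 235, -10.9, 9.6, 0, 0, 235, -2, 2, 0, 0, 235, 0, 0, 0, 0, 235, 0, 0, 0, 0, 235, 0, 0, 0, 0]}}

```text
time_s: 26.2
tcp_pos: [0.5988, 0.0168, 0.2281]
ee_rot: [[0.998, 0.022, 0.052], [-0.052, -0.001, 0.999], [0.022, -1.0, 0.0]]
wrist_force: [5.3, -2.3, 2.1]
gripper_width: 0.158
```

```bash
python3 look.py b5 side
```

```text
{'time_s': 26.2, 'tcp_pos': [0.5988, 0.0168, 0.2281], 'wrist_force': [5.3088, -2.262, 2.1093], 'moment': [-0.6094, -1.7115, -0.021], 'gripper_width': 0.1583}
```

Angle about 0.85 rad. I nudge it down a little more, then release and rise.

Emit:
{"name": "play_rows", "arguments": {"deltas": [235, -4, 3.5, 0, 0, 235, -3, 3, 0, 0, 235, 0, 0, 0, 0, 235, 0, 0, 0, 0, 190, 0, 0, 0, 0, 120, 0, 0, 0, 0, 110, 0, 0, 0, 0, 110, 0, 0, 0, 0, 110, 0, 0, 0, 0, 110, 0, 0, 0, 0]}}

```text
time_s: 27.25
tcp_pos: [0.5845, 0.018, 0.2133]
ee_rot: [[0.999, -0.0, 0.054], [-0.054, -0.0, 0.999], [-0.0, -1.0, -0.0]]
wrist_force: [0.2, -0.6, 0.0]
gripper_width: 0.547
```

```bash
python3 look.py b6 side scene wrist
```

```text
{'time_s': 27.25, 'tcp_pos': [0.5845, 0.018, 0.2133], 'wrist_force': [0.1618, -0.6038, 0.0013], 'moment': [0.018, -0.0252, 0.0151], 'gripper_width': 0.5475}
```

View pics/wrist_b6.png

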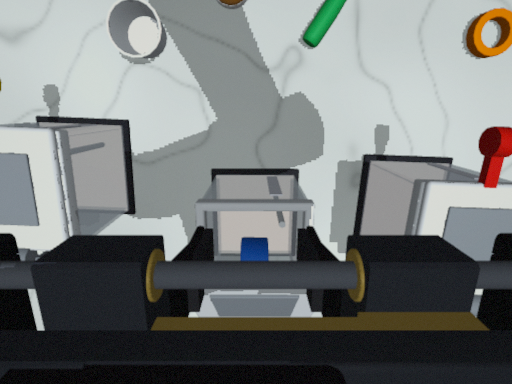

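View pics/side_b6.png

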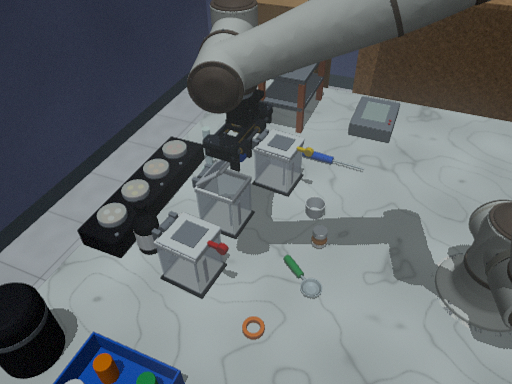

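The lid stands unaided and the wrist force is near zero. Rising straight up, then backing off.

Emit:
{"name": "play_rows", "arguments": {"deltas": [110, 0, -10, 0, 0, 110, 0, -20, 0, 0, 110, 0, -30, 0, 0, 110, 0, -30, 0, 0, 110, 0, -20, 0, 0, 110, -40, 0, 0, 0, 110, -40, 0, 0, 0, 110, -40, 0, 0, 0, 110, -20, 0, 0, 0, 110, 0, 0, 0, 0]}}

```text
time_s: 28.4
tcp_pos: [0.4428, 0.0253, 0.3252]
ee_rot: [[0.999, 0.003, 0.053], [-0.053, 0.001, 0.999], [0.003, -1.0, 0.001]]
wrist_force: [0.7, 0.6, 0.8]
gripper_width: 0.572
```

```bash
python3 look.py b7 side scene; python3 - <<'E'
import cv2
a=cv2.imread("pics/side_b7.png")[110:310,140:340]; cv2.imwrite("pics/z7.png",cv2.resize(a,None,fx=3,fy=3,interpolation=cv2.INTER_CUBIC))
E
```

```text
{'time_s': 28.4, 'tcp_pos': [0.4428, 0.0253, 0.3252], 'wrist_force': [0.7177, 0.6275, 0.8252], 'moment': [-0.0341, -0.1069, -0.0479], 'gripper_width': 0.5721}
```

View pics/z7.png

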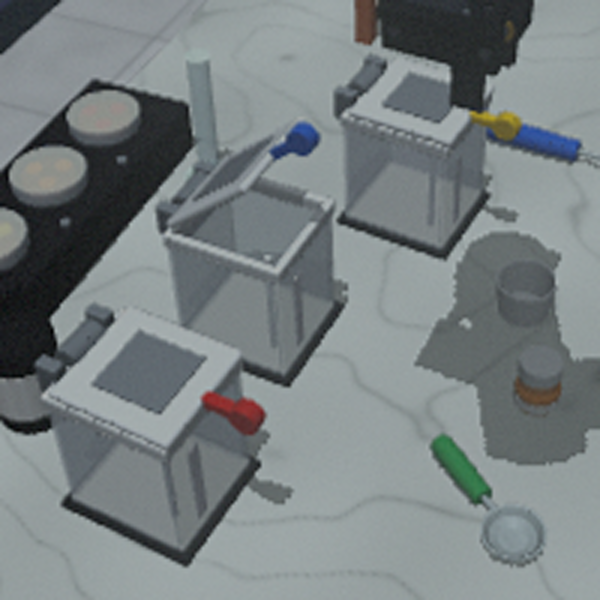

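View pics/scene_b7.png

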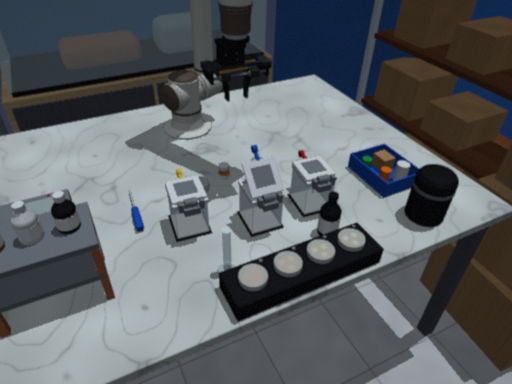

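Blue stands open, with its tab at side (241,156) and scene (254.5,149). Red and yellow look shut. A quick numeric check follows.

```bash
python3 - <<'E'
import numpy as np,cv2
from fit import proj,C
h=np.array([.6936,.0125,.136]);d=np.array([-.9985,.054,0])
for a in (.6,.7,.75,.8,.9,1.0):
    X=h+.145*(np.cos(a)*d+np.array([0,0,np.sin(a)])); print(a,proj(C['s'],X).round(1),proj(C['c'],X).round(1))
A=cv2.imread('pics/side0.png');B=cv2.imread('pics/side_b7.png')
def cen(I,lo,hi,box):
    x0,y0,x1,y1=box;m=cv2.inRange(cv2.cvtColor(I,cv2.COLOR_BGR2HSV)[y0:y1,x0:x1],lo,hi);M=cv2.moments(m,True);return M['m10']/M['m00']+x0,M['m01']/M['m00']+y0,M['m00']
for n,lo,hi,b in (('red',(0,150,60),(8,255,255),(195,230,240,265)),('yellow',(18,120,80),(35,255,255),(290,135,325,165))):
    print(n,np.round(cen(A,lo,hi,b),2),np.round(cen(B,lo,hi,b),2))
E
```

```text
0.6 [244.7 161.8] [253.2 151.1]
0.7 [241.2 156.8] [254.5 149.3]
0.75 [239.2 154.4] [255.2 148.5]
0.8 [237.2 152.1] [255.9 147.9]
0.9 [232.8 147.5] [257.5 147. ]
1.0 [228.1 143.2] [259.3 146.6]
red [217.4  244.76  63.  ] [217.53 244.92  64.  ]
yellow [305.76 150.53  85.  ] [305.97 150.65  86.  ]
```

```bash
python3 -c "
from station import r
print(r.finish_job())"
```

```text
the job is handed in; nothing more can be done
None
```

I raised each lid to about 1.33–1.35 rad and eased it down, in the order red, yellow, blue. The stiff hinge is **blue**: its tab needed about 10–13 N to raise, while red and yellow needed only about 1–2 N along the arc.

I pressed the red and yellow lids onto their stops with 11 N and 14 N before letting go. In the last side picture their tabs are within 0.2 pixel of where they started.

I left the blue lid standing at about 0.70 rad (40°). The side and scene pictures agree on that angle, but it had measured about 0.85 rad before the last nudge down. The arm was clear of everything, with wrist force near zero, and I handed in shortly after 28.4 s on the robot's clock.

The bystanders looked unmoved in the last pictures, but I checked that only by eye. No checks failed. My first position estimates were about 1–3 mm off sideways, and I corrected each from the wrist camera or the force reading.

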